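# Wedge the rocking light box

## Robot

A 6-joint arm with a two-finger parallel gripper is mounted at the origin on the work surface. World frame = base frame: x ahead of the robot, y to its left, z up, the work surface at z = 0. Lengths are in m, angles in rad, forces in N, time in s.
With the tool pointing down it reaches from about 0.375 to 0.975 m from the base axis. Payload 3.8 kg.
Tool frame: the origin (TCP) lies midway between the tips of the shut fingers; the grasp point (between the pads) lies 19 mm behind it; x points along the fingers, z is the direction in which the jaws open and shut, and the axes are right-handed (so a half turn about x gives the same grasp; the last joint's range is limited). The gripper opens to 85 mm and grips with 20 to 120 N. Pads are 22 mm wide; open, the fingers measure 114 mm over their backs; the gripper's body (76 mm by 85 mm) begins 54 mm behind the grasp point. The pads swing forward as they close: fully open they stand 13 mm farther back than shut.
Start: joints at [-1.386, 0.264, 1.604, -0, 1.274, -0.037], TCP at [0.148, -0.658, 0.231] pointing down, gripper open.
Joint ranges: [-2.63, 2.63], [-0.94, 2.18], [0.31, 2.57], [-1.31, 4.45], [0, 2.66], [-2.55, 2.55]. Speed limits (rad/s): [2.57, 2.57, 3.14, 3.14, 3.14, 3.14].

## Interface

Orientations are given as a rotation vector (axis times angle).
In Python, from workcell import * gives the robot as it stands. The module is installed in compiled form; this text tells all that it offers.
- The arm moves only by the tool carry_out, never from a script. Its arguments are lists of equal length, an entry for each row: "offset": the shift along the tool's x, y, z in cm, a list of three; "delta_rot": the turn, a rotation vector about the tool's x, y, z in degrees, a list of three. A call has exactly 5 rows; each row shifts and turns the commanded pose from where the row before left it, along the tool's axes as they then stand; what a row does not reach is not made up. A row lasts 1/12 s, in which the tool goes at most 41.7 mm and 7.16 degrees, less where a joint would pass 70% of its speed; a pose out of reach is approached as far as the arm can. A call is refused whole if a number of a shift passes 4.17 or a number of a turn 7.16, either way. A call with a gripper value outside its range is refused whole. "fingers" is the opening, from -1 (shut) to 1 (fully open), set as the call begins (left out, the last holds). The fingers move at their own pace and stop on an object; "newtons" is the grip in N (left out, the last holds). Time passes only in rows, so rows that do not move let the fingers close, or fill a call up. It gives the time, the measured TCP pose, the force and the opening at its end, in the units of the state.
- read_state(): the state, without advancing time (a new reading comes with each control period).
- read_camera(name): name is "side" or "top" or "wrist"; returns (picture, depth): 384x512x3 uint8, red, green, blue; 384x512 float32, m along the optical axis (not along the pixel's ray), 0 where there is no reading.
- get_calibration(name): a dict with "fx", "fy", "cx", "cy" (pixels), "R" (3x3) and "t" (3): a world point X has camera coordinates R X + t; the wrist camera has in their place "mount" (4x4, takes a point from camera to tool coordinates, whose origin is the TCP and whose axes are the tool frame's). Camera axes: x right, y down, z forward; pixel columns grow to the right and rows downward; lengths in m; the calibration is good to about 2 mm. A picture is of the moment at which its call begins: read the wrist's pose just before it. get_calibration takes no time and is no camera call.
- finish_job(): hands the job in, once; it reports no verdict.
The state is a dict: "time": time; "q": joint angles; "joint_vel": joint speeds; "joint_torque": joint torques, N m; "tool_pos": TCP position; "tcp_rot": TCP orientation; "wrist_force": force on the tool from outside, world axes, zero at the start; "torque": the same for the moment, N m; "width": opening from 0.0 (shut) to 1.0 (fully open).
Only numpy, scipy, OpenCV 4.12 (cv2) and the standard library are available. Lean on these libraries where they do the work, as an engineer would, in place of code of your own. Each camera call takes 0.05 s, during which the arm holds its last target. There are 200 camera calls.

## Task

The small wooden light box has lost the rubber foot under the corner nearest the wooden wedge: press that corner down with a fingertip to feel it rock, let it come back up, then push the wedge along the bench, thin end first, under the side of the box close to that corner until it is snug and the box still sits level. Then press the same corner firmly from above again (about 10 N for a second) to prove that it no longer rocks, and let go. Only push and press: pick nothing up, leave the light box standing where it is and do not disturb the other things.

Things in the scene. Friction and masses are not known exactly. Their poses are not given: they have to be found in the camera images.
- light_box: Loose wooden box, white window in its top, 200 (x) x 170 (y) x 70 mm high, about 2.5 kg. Origin on the bench under its centre, z up. Its body begins 12 mm above the bench on three 12 mm feet at (x, y) = (+85, +70), (-85, -70), (-85, +70) mm; the foot at (+85, -70) is missing. A transformer at (-x, +y) makes it rest level. Sideways pushes under about 10 N do not slide it
- loose_corner (a point): Point on the flat wooden top, 70 mm above the bench, where to press: (+85, -70) mm in the box's frame, 15 mm in from both edges of the footless corner; axes as the box. Some 3 to 5 N straight down tip the box about the diagonal through its (+85, +70) and (-85, -70) feet: the corner drops up to 12 mm, and comes back up when let go
- wedge_entry (a point): Point on the lower edge of the box's -y side, 12 mm above the bench, at (+68, -85) mm in the box's frame: the middle of the wedge should go in here, along the box's +y; axes as the box. 25 mm to either side along x is still good
- wedge: Loose pale wooden wedge, 90 long (y) x 40 mm wide (x), flat underside, 3 mm thick at the toe (+y end), 24 mm at the back, 40 g. Origin at the centre of its underside, z up. Starts 30 to 80 mm off the box's -y side, toe roughly at the wedge entry. Slides with under 1 N; meets the box's edge with its toe about 39 mm in, where the push rises sharply; does not slip back when let go
- wedge_toe (a point): Middle of the thin end of the wedge, on the bench
- wedge_back (a point): Middle of the flat upright back face of the wedge (40 mm wide, 24 mm high), 12 mm above the bench; push it along the wedge's +y
- foil_roll: Loose copper ring on the light box's top, 52 mm across, 12 mm high, origin at the centre of its underside; leave alone
- flux_jar: Loose amber jar, 48 mm across, 55 mm high, on the bench on the -x side of the wedge's way, origin at the centre of its underside; leave alone
- pliers: Loose pliers, about 170 mm long and 60 mm wide, 16 mm high, lying on the bench beyond the light box's +x side, origin at their pivot, jaws to their own +x; leave alone
- glue_bottle: Loose white bottle, 56 mm across, 140 mm high, origin at the centre of its underside; leave alone
- brush_mug: Loose white cup, 74 mm across, 90 mm high, origin at the centre of its underside; leave alone
- glass_offcut: Loose flat piece of green glass, 75 x 50 x 6 mm, lying on the bench, origin at the centre of its underside; leave alone
- glass_scorer: Loose glass scorer like a screwdriver, under 220 mm long, lying along its x on the bench; leave alone
Things that resemble listed ones, but are neither listed nor needed, are in the scene too. Of the things shaped like the wedge, the wooden one is meant.

How it is judged:
By the outcome, as a careful person would: the job done as asked, in the order asked, and still so for the second after the job is handed in, with the robot touching nothing.
It also fails if it takes over 64 s, if anything falls off the work surface, if the arm or the gripper's body presses on something with over 40 N, if the wrist force passes 120 N, or if a joint passes its speed limit or range.

## Working session

There is one attempt and no reset: what is moved stays moved. The work goes in short steps, Python scripts to look and compute and a tool call to move; the robot and the scene stay as the last step left them, time stands still between calls to the robot, and variables do not carry over. Pictures are saved under pics/ and viewed, about 8 in all and at most 12, crops included, and the job is handed in when it is done.

Besides the shell and the picture viewer there is one more tool, called after ">>>" by a JSON object that holds its "name" and its "arguments". carry_out: Moves the arm, as the interface text tells. Its arguments: {"type":"object","properties":{"offset":{"type":"array"},"delta_rot":{"type":"array"},"fingers":{"type":"number"},"newtons":{"type":"number"}},"required":["offset","delta_rot"]}

```bash
mkdir -p pics; cat > h.py <<'E'
from workcell import *
import numpy as np, cv2
from scipy.spatial.transform import Rotation as Ro
def world(name,depth,st=None):
    c=get_calibration(name); h,w=depth.shape
    v,u=np.mgrid[:h,:w]
    P=np.stack([(u-c["cx"])/c["fx"]*depth,(v-c["cy"])/c["fy"]*depth,depth],-1)
    if name=="wrist":
        M=np.array(c["mount"]); P=P@M[:3,:3].T+M[:3,3]
        R=Ro.from_rotvec(st["tcp_rot"]).as_matrix(); return P@R.T+np.array(st["tool_pos"])
    return (P-np.array(c["t"]))@np.array(c["R"])
E
python3 - <<'E'
from h import *
s=read_state(); print(s); print(Ro.from_rotvec(s["tcp_rot"]).as_matrix().round(3))
for n in ["top","side"]:
    p,d=read_camera(n); np.savez(f"{n}0.npz",p=p,d=d); cv2.imwrite(f"pics/{n}0.png",cv2.resize(p[:,:,::-1],(800,600)))
    c=get_calibration(n); print(n,c, -np.array(c["R"]).T@c["t"])
E
```

```text
{'time': 0.0, 'q': array([-1.38588475e+00,  2.64751499e-01,  1.60538263e+00, -1.32235150e-05,
        1.27368305e+00, -3.69321840e-02]), 'joint_vel': array([-0.00025117, -0.00010629,  0.00024274,  0.00025038, -0.00142697,
        0.00069007]), 'joint_torque': array([-6.74696412e-05, -5.15110195e+01, -3.67316294e+01, -5.06382585e-04,
        1.29071155e-02,  1.12960922e-05]), 'tool_pos': array([ 0.14835777, -0.65774657,  0.22995847]), 'tcp_rot': array([ 1.04569844,  1.30774459, -1.04328524]), 'wrist_force': array([ 0.94315128,  0.29734695, -0.52487529]), 'torque': array([-0.01175275,  0.00191159,  0.00397159]), 'width': 1.0022958944397324}
[[-0.     0.975  0.22 ]
 [ 0.002  0.22  -0.975]
 [-1.     0.    -0.002]]
top {'fx': 483.57005411812236, 'fy': 483.57005411812236, 'cx': 263.41244727190895, 'cy': 191.6263109013199, 'R': array([[ 0.01796667, -0.99978133,  0.01070035],
       [-0.99202576, -0.01916054, -0.12457034],
       [ 0.12474812, -0.00837691, -0.99215308]]), 't': array([-5.49232162e-04,  5.55780975e-01,  1.57170920e+00])} [0.35529114 0.02326601 1.62861582]
side {'fx': 462.00206479987395, 'fy': 462.00206479987395, 'cx': 252.50720643643535, 'cy': 193.28400323325923, 'R': array([[-0.99710231, -0.07403794, -0.01747489],
       [-0.0369526 ,  0.67218852, -0.7394573 ],
       [ 0.06649431, -0.73666884, -0.67297661]]), 't': array([0.54581028, 0.05265286, 1.30405519])} [0.45946209 0.96567485 0.92607116]
```

View pics/top0.png

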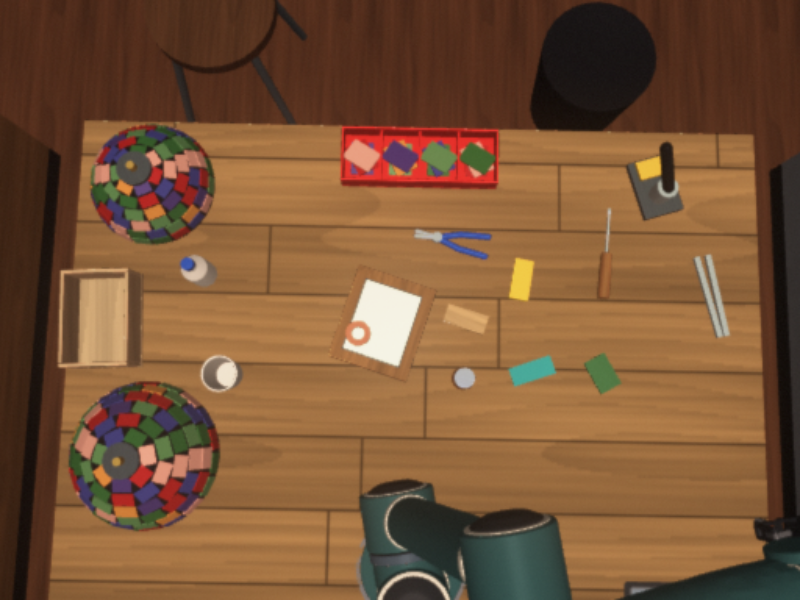

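The top view (800x600 scale) shows the box at (383,323), with its right side being -y and the footless corner near (430,292). Wedge-shaped candidates are pale wood at (466,318), yellow at (521,279) and teal at (532,370). I choose the wooden one, whose long axis points at the box. The jar is at (465,378) and the pliers at (455,240).

```bash
python3 - <<'E'
from h import *
z=np.load("top0.npz"); p,d=z["p"],z["d"]; W=world("top",d)
def rect(m,name):
    n,l,s,c=cv2.connectedComponentsWithStats(m.astype(np.uint8))
    i=1+np.argmax(s[1:,4]); q=W[l==i]
    r=cv2.minAreaRect((q[:,:2]*1000).astype(np.float32)); print(name,s[i],r,"z",np.percentile(q[:,2],[5,50,95]).round(3)); print(cv2.boxPoints(r).round(0).tolist())
    return l==i
v,u=np.mgrid[:384,:512]; U=u*800/512; V=v*600/384
H=W[...,2]
rect((H>.055)&(H<.095)&(U>300)&(U<450)&(V>250)&(V<400),"box")
rect((H>.0025)&(U>440)&(U<500)&(V>295)&(V<345),"wedge")
rect((H>.02)&(U>440)&(U<490)&(V>355)&(V<400),"jar")
rect((H>.005)&(U>405)&(U<500)&(V>220)&(V<265),"pliers")
print(np.median(H[(U>500)&(U<600)&(V>390)&(V<420)]))
m=(U>435)&(U<500)&(V>295)&(V<345)
for r in range(195,212,2): print((H[r,278:318:2]*1000).round(0).astype(int))
cv2.imwrite("pics/c1.png",cv2.resize(p[150:260,200:360,::-1],(800,550),interpolation=cv2.INTER_CUBIC))
E
```

```text
box [ 210  169   69   75 3230] ((503.9254150390625, 71.39466857910156), (170.08132934570312, 200.88775634765625), 72.29884338378906) z [0.065 0.071 0.079]
[[382.0, 21.0], [574.0, -40.0], [625.0, 122.0], [434.0, 183.0]]
wedge [282 189  38  32 481] ((476.5889892578125, -51.05616760253906), (107.3907241821289, 263.4674072265625), 36.32710647583008) z [0.003 0.01  0.024]
[[355.0, 23.0], [511.0, -189.0], [598.0, -125.0], [442.0, 87.0]]
jar [289 235  15  14 163] ((392.68572998046875, -99.73139190673828), (43.85383605957031, 42.72135543823242), 88.51348114013672) z [0.026 0.055 0.061]
[[371.0, -121.0], [413.0, -122.0], [415.0, -78.0], [372.0, -77.0]]
pliers [262 145  56  22 383] ((569.5469970703125, -4.6431884765625), (167.77337646484375, 398.2339172363281), 59.73301315307617) z [0.006 0.014 0.02 ]
[[355.0, 23.0], [699.0, -177.0], [784.0, -33.0], [440.0, 168.0]]
0.0010245122098664228
[ 1  1  4 -4 -5  6  1  0 -3  1  5  1  0 -3 -1 -3  1 -2  3  2]
[ 0  5 -1  2  8  6  5  8 11 11  1 -1 -4  5 -4 -2  5  4  6  2]
[-1 -1 -2  0  5  9 10 18 18 10  8 17 12  0  0  4  2  4  1  3]
[-5  4 -1  3  9 17  5 10 10  8 11 24 11 17 25 21  6  5 -7 -2]
[-7 -1  3  1  3  9 11 14 14 12 12 14 22 24 22 17 24 32  4 -3]
[-1 -2  0  6  9  6  7  8 13 17 13 17 16 17 24 22 24 -6  1 -3]
[ 6  1 -3 -3  1  2  9  9  4  4 10 19 14 18 19 22 22  2  3  6]
[ 6  5 -1  2 -3  8  4  8  6 13 15 16 10 24 26 23 29  6  8  5]
[ 0  2  4  6  4  1  2  2 -1 10  1  3 16 16 17 24  5  5  1 -5]
```

View pics/c1.png

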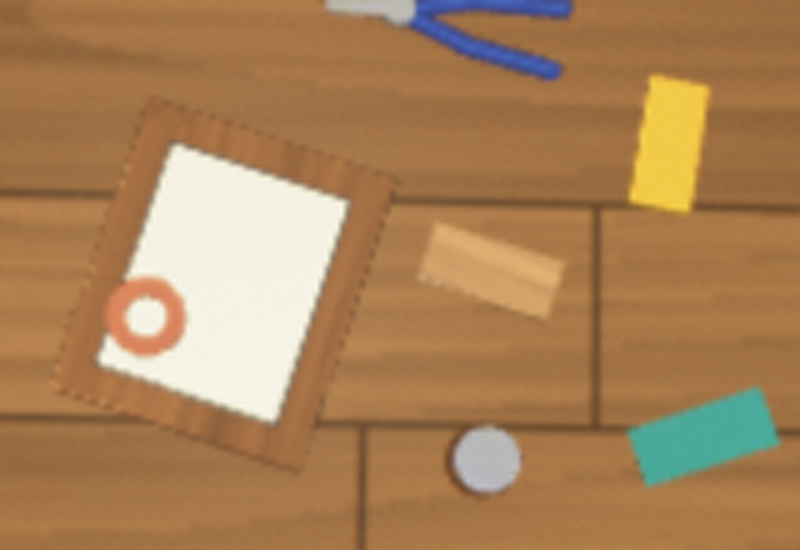

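Toe end (left, thin) faces the box and the back is at the right, which matches the depth profile. I now get the wedge corners, and the offsets once the tool is yawed to the box axes.

```bash
cat >> h.py <<'E'
BX=np.array([.953,-.304]);BY=np.array([.304,.953])
def ray(name,px,z):
    c=get_calibration(name);R=np.array(c["R"]);o=-R.T@c["t"]
    d=R.T@np.array([(px[0]-c["cx"])/c["fx"],(px[1]-c["cy"])/c["fy"],1]);return (o+d*(z-o[2])/d[2])
def go(target):
    "offset in tool axes, cm, and remaining yaw"
    s=read_state();R=Ro.from_rotvec(s["tcp_rot"]).as_matrix()
    return (R.T@(np.array(target)-s["tool_pos"])*100).round(2)
E
python3 - <<'E'
from h import *
f=lambda x,y:(200+x/5-.4,150+y/5-.4)
t=[ray("top",f(435,222),.003),ray("top",f(417,278),.003)];b=[ray("top",f(566,262),.024),ray("top",f(548,318),.024)]
T=sum(t)/2;B=sum(b)/2;d=(T-B)[:2]
print((np.array(t+b)*1000).round(0).tolist(),"toe",T,"back",B,"len",np.linalg.norm(d),"dir",np.degrees(np.arctan2(d[1],d[0])))
e=np.array([.543,-.0303]);print("entry-toe box frame",BX@(e-T[:2]),BY@(e-T[:2]))
c=get_calibration("wrist");print(c)
s=read_state();a=np.radians(-17.7)
X=np.array([0,0,-1]);Y=np.array([np.cos(a),np.sin(a),0]);R=np.stack([X,Y,np.cross(X,Y)],1)
for n,p in dict(view=[.53,-.06,.23],corner=[.5637,-.0211,.1]).items(): print(n,R.T@(np.array(p)-s["tool_pos"])*100)
E
```

```text
[[553.0, -69.0, 3.0], [515.0, -57.0, 3.0], [525.0, -156.0, 24.0], [488.0, -144.0, 24.0]] toe [ 0.53393186 -0.06329907  0.003     ] back [ 0.50647005 -0.14990247  0.024     ] len 0.09085318199867863 dir 72.4062549175736
entry-toe box frame -0.0013897823637871365 0.03420482568905288
{'fx': 302.36288523675296, 'fy': 302.36288523675296, 'cx': 255.2752123096526, 'cy': 190.41080858980473, 'mount': array([[-5.21047439e-04, -2.70422037e-01,  9.62741736e-01,
        -1.41264142e-01],
       [-2.90390518e-04, -9.62741785e-01, -2.70422208e-01,
         6.92611231e-02],
       [ 9.99999822e-01, -4.20473871e-04,  4.23106146e-04,
        -6.95016114e-04],
       [ 0.00000000e+00,  0.00000000e+00,  0.00000000e+00,
         1.00000000e+00]])}
view [ 7.58633306e-03  1.81824429e+01 -6.85530799e+01]
corner [ 13.00758633  20.21022348 -73.28352446]
```

>>> {"name": "carry_out", "arguments": {"offset": [[0, 0, 0], [0, 0, 0], [0, 0, 0], [0, 0, 0], [0, 0, 0]], "delta_rot": [[6.1, 0, 0], [6.1, 0, 0], [6.1, 0, 0], [6.1, 0, 0], [6.1, 0, 0]], "fingers": -1, "newtons": 40}}

```text
time: 0.52
tool_pos: [0.1484, -0.658, 0.2305]
tcp_rot: [1.439, 1.044, -1.438]
wrist_force: [-0.0, -0.5, 0.8]
width: 0.302
```

>>> {"name": "carry_out", "arguments": {"offset": [[0, 1, -3.6], [0, 1, -3.6], [0, 1, -3.6], [0, 1, -3.6], [0, 1, -3.6]], "delta_rot": [[0, 0, 0], [0, 0, 0], [0, 0, 0], [0, 0, 0], [0, 0, 0]]}}

```text
time: 0.93
tool_pos: [0.2515, -0.5005, 0.2305]
tcp_rot: [1.435, 1.047, -1.435]
wrist_force: [0.3, -0.4, 1.2]
width: -0.001
```

>>> {"name": "carry_out", "arguments": {"offset": [[0, 1, -3.6], [0, 1, -3.6], [0, 1, -3.6], [0, 1, -3.6], [0, 1, -3.6]], "delta_rot": [[0, 0, 0], [0, 0, 0], [0, 0, 0], [0, 0, 0], [0, 0, 0]]}}

```text
time: 1.35
tool_pos: [0.3541, -0.3443, 0.2309]
tcp_rot: [1.435, 1.046, -1.435]
wrist_force: [1.0, -0.7, -0.0]
width: 0.004
```

>>> {"name": "carry_out", "arguments": {"offset": [[0, 1, -3.6], [0, 1, -3.6], [0, 1, -3.6], [0, 1, -3.6], [0, 1, -3.6]], "delta_rot": [[0, 0, 0], [0, 0, 0], [0, 0, 0], [0, 0, 0], [0, 0, 0]]}}

```text
time: 1.77
tool_pos: [0.4567, -0.1883, 0.231]
tcp_rot: [1.434, 1.046, -1.434]
wrist_force: [1.2, -1.1, 0.2]
width: -0.0
```

>>> {"name": "carry_out", "arguments": {"offset": [[0, 1, -3.6], [0, 1, -3.6], [0, 1, -3.6], [0, 0, 0], [0, 0, 0]], "delta_rot": [[0, 0, 0], [0, 0, 0], [0, 0, 0], [0, 0, 0], [0, 0, 0]]}}

```text
time: 2.18
tool_pos: [0.5182, -0.0947, 0.2307]
tcp_rot: [1.431, 1.049, -1.432]
wrist_force: [0.2, -0.1, 0.4]
width: 0.002
```

```bash
python3 - <<'E'
from h import *
s=read_state();p,d=read_camera("wrist");np.savez("w1.npz",p=p,d=d)
W=world("wrist",d,s)
print(s["q"],s["tool_pos"],Ro.from_rotvec(s["tcp_rot"]).as_matrix().round(3),s["wrist_force"])
print("to corner",go([.5637,-.0211,.1]))
m=((W[...,2]>.06)&(W[...,2]<.09)&(np.linalg.norm(W[...,:2]-[.504,.071],axis=-1)<.16)).astype(np.uint8)
m=cv2.morphologyEx(m,cv2.MORPH_OPEN,np.ones((5,5)))
q=W[m>0];r=cv2.minAreaRect((q[:,:2]*1000).astype(np.float32));print(r,cv2.boxPoints(r).round(0).tolist(),np.median(q[:,2]))
cv2.imwrite("pics/w1.png",p[:,:,::-1])
E
```

```text
[-2.27861148e-01 -1.63508788e-02  1.91813981e+00 -1.26993643e-04
  1.24097902e+00  1.64940392e+00] [ 0.51824507 -0.09465719  0.23070303] [[-0.001  0.953 -0.302]
 [ 0.    -0.302 -0.953]
 [-1.    -0.001  0.   ]] [ 0.19616062 -0.11737188  0.35452682]
to corner [13.06  2.14 -8.53]
((503.5542297363281, 72.25239562988281), (171.34890747070312, 198.84603881835938), 72.5500259399414) [[383.0, 20.0], [573.0, -39.0], [624.0, 124.0], [434.0, 184.0]] 0.06881452738898822
```

View pics/w1.png

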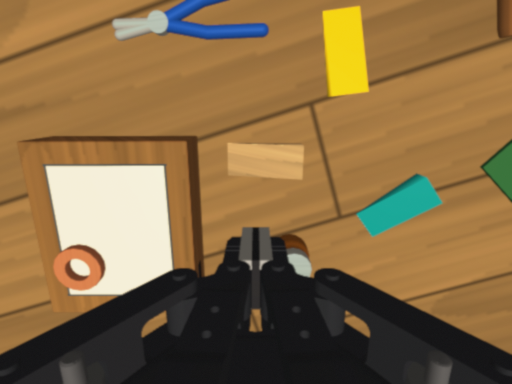

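The wrist view shows the wooden wedge at (265,160), square to the box's -y edge (column 200), with the loose corner at about (197,140). The ring is at the far corner, and the jar is beside the fingers. The box fit agrees with the top view to 1 mm. Next I move to above the loose corner.

>>> {"name": "carry_out", "arguments": {"offset": [[0, 0.7, -2.9], [0, 0.7, -2.9], [1, 0.7, -2.7], [3, 0, 0], [3, 0, 0]], "delta_rot": [[0, 0, 0], [0, 0, 0], [0, 0, 0], [0, 0, 0], [0, 0, 0]]}}

```text
time: 2.65
tool_pos: [0.5657, -0.0225, 0.1624]
tcp_rot: [1.436, 1.043, -1.43]
wrist_force: [0.1, -0.0, -0.7]
width: 0.004
```

>>> {"name": "carry_out", "arguments": {"offset": [[3, 0, 0], [3, 0, 0], [1.5, 0, 0], [0, 0, 0], [0, 0, 0]], "delta_rot": [[0, 0, 0], [0, 0, 0], [0, 0, 0], [0, 0, 0], [0, 0, 0]]}}

```text
time: 3.07
tool_pos: [0.5624, -0.0233, 0.0853]
tcp_rot: [1.434, 1.047, -1.438]
wrist_force: [-0.2, -0.2, -0.6]
width: -0.002
```

```bash
python3 - <<'E'
from h import *
s=read_state();print(s["tool_pos"],s["wrist_force"],go([.5635,-.0205,.07]))
E
```

```text
[ 0.56238518 -0.02328224  0.08525344] [-0.16720522 -0.22183954 -0.58105831] [ 1.53  0.02 -0.3 ]
```

>>> {"name": "carry_out", "arguments": {"offset": [[0.5, 0, -0.15], [0.4, 0, -0.15], [0.3, 0, 0], [0.2, 0, 0], [0.2, 0, 0]], "delta_rot": [[0, 0, 0], [0, 0, 0], [0, 0, 0], [0, 0, 0], [0, 0, 0]]}}

```text
time: 3.48
tool_pos: [0.5652, -0.019, 0.0707]
tcp_rot: [1.435, 1.045, -1.433]
wrist_force: [0.1, -0.6, 0.1]
width: 0.002
```

>>> {"name": "carry_out", "arguments": {"offset": [[0.1, 0, 0], [0.1, 0, 0], [0.1, 0, 0], [0.1, 0, 0], [0, 0, 0]], "delta_rot": [[0, 0, 0], [0, 0, 0], [0, 0, 0], [0, 0, 0], [0, 0, 0]]}}

```text
time: 3.9
tool_pos: [0.5658, -0.0202, 0.0676]
tcp_rot: [1.433, 1.044, -1.433]
wrist_force: [-0.9, -4.0, 6.8]
width: 0.0
```

>>> {"name": "carry_out", "arguments": {"offset": [[0.15, 0, 0], [0.15, 0, 0], [0.15, 0, 0], [0.1, 0, 0], [0, 0, 0]], "delta_rot": [[0, 0, 0], [0, 0, 0], [0, 0, 0], [0, 0, 0], [0, 0, 0]]}}

```text
time: 4.32
tool_pos: [0.5672, -0.0208, 0.063]
tcp_rot: [1.434, 1.041, -1.43]
wrist_force: [0.0, -5.8, 7.4]
width: 0.004
```

>>> {"name": "carry_out", "arguments": {"offset": [[0.1, 0, 0.05], [0.1, 0, 0.05], [0.1, 0, 0.05], [0, 0, 0], [0, 0, 0]], "delta_rot": [[0, 0, 0], [0, 0, 0], [0, 0, 0], [0, 0, 0], [0, 0, 0]]}}

```text
time: 4.73
tool_pos: [0.5677, -0.0222, 0.0606]
tcp_rot: [1.436, 1.04, -1.429]
wrist_force: [0.5, -5.1, 7.3]
width: -0.002
```

It rocks: the corner dropped about 9 mm at a steady force of about 7 N. I let it come back up slowly.

>>> {"name": "carry_out", "arguments": {"offset": [[-0.2, 0, -0.05], [-0.2, 0, -0.05], [-0.2, 0, -0.05], [-0.2, 0, 0], [-0.2, 0, 0]], "delta_rot": [[0, 0, 0], [0, 0, 0], [0, 0, 0], [0, 0, 0], [0, 0, 0]]}}

```text
time: 5.15
tool_pos: [0.5656, -0.0186, 0.0687]
tcp_rot: [1.436, 1.045, -1.433]
wrist_force: [1.1, 1.9, 3.8]
width: 0.001
```

>>> {"name": "carry_out", "arguments": {"offset": [[-0.2, 0, 0], [-0.2, 0, 0], [-0.2, 0, 0], [-0.2, 0, 0], [0, 0, 0]], "delta_rot": [[0, 0, 0], [0, 0, 0], [0, 0, 0], [0, 0, 0], [0, 0, 0]]}}

```text
time: 5.57
tool_pos: [0.5646, -0.0192, 0.0757]
tcp_rot: [1.434, 1.046, -1.434]
wrist_force: [0.4, -0.5, 0.4]
width: 0.0
```

>>> {"name": "carry_out", "arguments": {"offset": [[-1, 0, 0], [-2, 0, 0], [-1, 0, 2], [0, 0, 3], [0, 0, 3]], "delta_rot": [[0, 0, 0], [0, 0, 0], [0, 0, 0], [0, 0, 0], [0, 0, 0]]}}

```text
time: 5.98
tool_pos: [0.5413, -0.0957, 0.1177]
tcp_rot: [1.434, 1.045, -1.43]
wrist_force: [0.0, -0.6, -0.1]
width: -0.001
```

```bash
python3 - <<'E'
from h import *
s=read_state();print(s["tool_pos"],s["wrist_force"])
p,d=read_camera("top");W=world("top",d);H=W[...,2]
v,u=np.mgrid[:384,:512]; U=u*800/512; V=v*600/384
m=(np.abs((W[...,:2]-[.5038,.0718])@BX)<.1)&(np.abs((W[...,:2]-[.5038,.0718])@BY)<.085)&(H>.055)&(H<.085)
q=W[m];r=cv2.minAreaRect((q[:,:2]*1000).astype(np.float32));print("box",r)
print("plane",np.linalg.lstsq(np.c_[(q[:,:2]-[.504,.072])@np.c_[BX,BY],np.ones(len(q))],q[:,2],rcond=None)[0])
# just behind wedge back
back=np.array([.5065,-.1499]);t=back-BY*.035
print("to behind",go([*t,.11]),go([*t,.008]))
cv2.imwrite("pics/t2.png",cv2.resize(p[150:260,200:360,::-1],(800,550),interpolation=cv2.INTER_CUBIC))
E
```

```text
[ 0.54128715 -0.09573047  0.11771983] [ 0.0258801  -0.64152418 -0.08286731]
box ((503.629150390625, 71.69035339355469), (169.40745544433594, 200.02090454101562), 72.45738983154297)
plane [-0.00337161  0.0069431   0.07122618]
to behind [ 0.73 -1.58  9.21] [10.93 -1.59  9.17]
```

View pics/t2.png

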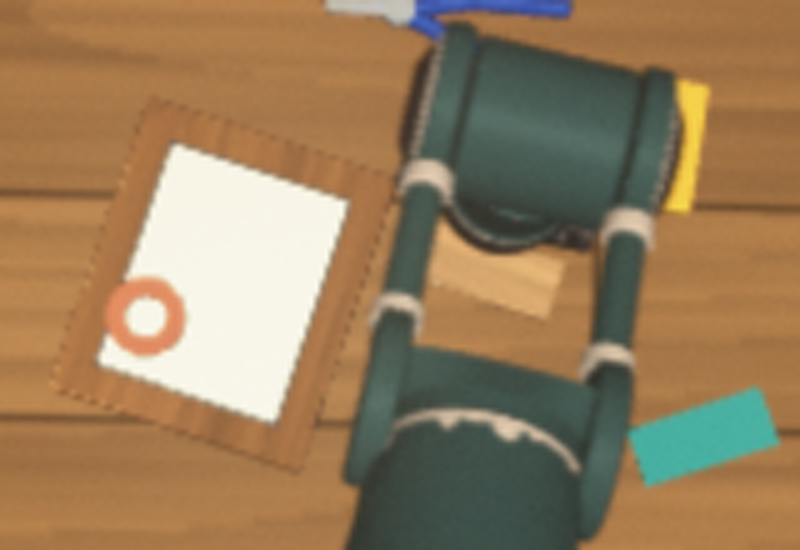

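The box is unmoved and level (170x200 at the same pose), and the wedge is still in place at (490,275) in the crop. Now I go behind the wedge.

>>> {"name": "carry_out", "arguments": {"offset": [[0, -0.5, 3], [0, -0.5, 3], [0, -0.6, 3.2], [0, 0, 0], [3, 0, 0]], "delta_rot": [[0, 0, 0], [0, 0, 0], [0, 0, 0], [0, 0, 0], [0, 0, 0]]}}

```text
time: 6.45
tool_pos: [0.5015, -0.1815, 0.0919]
tcp_rot: [1.44, 1.033, -1.428]
wrist_force: [1.9, -0.4, 1.0]
width: 0.001
```

>>> {"name": "carry_out", "arguments": {"offset": [[3, 0, 0], [2.5, 0, 0], [1.5, 0, 0], [0.5, 0, 0], [0, 0, 0]], "delta_rot": [[0, 0, 0], [0, 0, 0], [0, 0, 0], [0, 0, 0], [0, 0, 0]]}}

```text
time: 6.87
tool_pos: [0.4958, -0.1771, 0.0094]
tcp_rot: [1.433, 1.049, -1.436]
wrist_force: [-0.2, -0.1, -0.9]
width: -0.002
```

```bash
python3 - <<'E'
from h import *
s=read_state();p,d=read_camera("wrist");print(s["tool_pos"],s["wrist_force"])
print("to back face centre",go([.5065,-.1499,.008]))
cv2.imwrite("pics/w2.png",p[:,:,::-1])
E
```

```text
[ 0.49578604 -0.1771127   0.00941786] [-0.23759784 -0.06968713 -0.90021325]
to back face centre [ 0.28  0.06 -2.93]
```

View pics/w2.png

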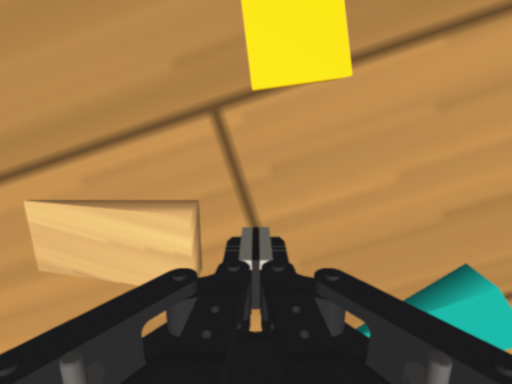

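The wedge's back (200,240) is centred on the fingertips (255,245). I push along -z.

>>> {"name": "carry_out", "arguments": {"offset": [[0, 0, -0.5], [0, 0, -0.5], [0, 0, -0.5], [0, 0, -0.5], [0, 0, -0.5]], "delta_rot": [[0, 0, 0], [0, 0, 0], [0, 0, 0], [0, 0, 0], [0, 0, 0]]}}

```text
time: 7.33
tool_pos: [0.5054, -0.1537, 0.0116]
tcp_rot: [1.434, 1.045, -1.433]
wrist_force: [-0.1, -0.1, 0.5]
width: -0.004
```

>>> {"name": "carry_out", "arguments": {"offset": [[0, 0, -0.5], [0, 0, -0.5], [0, 0, -0.5], [0, 0, -0.5], [0, 0, -0.5]], "delta_rot": [[0, 0, 0], [0, 0, 0], [0, 0, 0], [0, 0, 0], [0, 0, 0]]}}

```text
time: 7.75
tool_pos: [0.5124, -0.1298, 0.0107]
tcp_rot: [1.434, 1.046, -1.434]
wrist_force: [1.2, -0.7, 0.8]
width: -0.002
```

>>> {"name": "carry_out", "arguments": {"offset": [[0, 0, -0.3], [0, 0, -0.3], [0, 0, -0.3], [0, 0, -0.3], [0, 0, -0.3]], "delta_rot": [[0, 0, 0], [0, 0, 0], [0, 0, 0], [0, 0, 0], [0, 0, 0]]}}

```text
time: 8.17
tool_pos: [0.5169, -0.1158, 0.0107]
tcp_rot: [1.434, 1.046, -1.434]
wrist_force: [0.2, 0.4, -0.5]
width: 0.0
```

```bash
python3 - <<'E'
from h import *
s=read_state();p,d=read_camera("wrist");print(s["tool_pos"],s["wrist_force"])
cv2.imwrite("pics/w3.png",p[:,:,::-1])
E
```

```text
[ 0.5168559  -0.1158397   0.01073066] [ 0.19040771  0.40711678 -0.45945231]
```

View pics/w3.png

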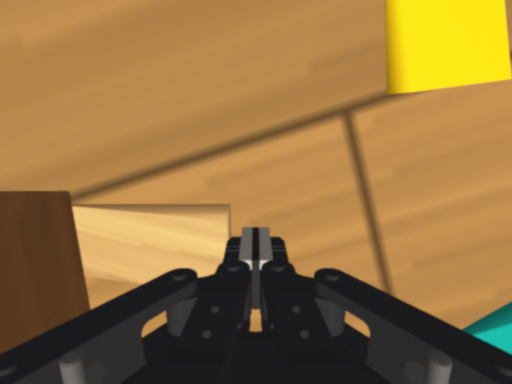

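The wedge goes in straight, centred on the fingers, with its back at (230,235). I carry on more slowly.

>>> {"name": "carry_out", "arguments": {"offset": [[0, 0, -0.2], [0, 0, -0.2], [0, 0, -0.2], [0, 0, -0.2], [0, 0, -0.2]], "delta_rot": [[0, 0, 0], [0, 0, 0], [0, 0, 0], [0, 0, 0], [0, 0, 0]]}}

```text
time: 8.63
tool_pos: [0.5199, -0.1064, 0.0108]
tcp_rot: [1.434, 1.046, -1.434]
wrist_force: [-0.2, -0.6, -0.2]
width: -0.002
```

>>> {"name": "carry_out", "arguments": {"offset": [[0, 0, -0.1], [0, 0, -0.1], [0, 0, -0.1], [0, 0, -0.1], [0, 0, -0.1]], "delta_rot": [[0, 0, 0], [0, 0, 0], [0, 0, 0], [0, 0, 0], [0, 0, 0]]}}

```text
time: 9.05
tool_pos: [0.5214, -0.1017, 0.0108]
tcp_rot: [1.434, 1.046, -1.434]
wrist_force: [-0.1, 0.0, 1.3]
width: 0.002
```

>>> {"name": "carry_out", "arguments": {"offset": [[0, 0, -0.1], [0, 0, -0.1], [0, 0, -0.1], [0, 0, -0.1], [0, 0, 0]], "delta_rot": [[0, 0, 0], [0, 0, 0], [0, 0, 0], [0, 0, 0], [0, 0, 0]]}}

```text
time: 9.47
tool_pos: [0.5227, -0.0978, 0.0108]
tcp_rot: [1.434, 1.046, -1.434]
wrist_force: [0.3, 0.7, -0.1]
width: -0.003
```

>>> {"name": "carry_out", "arguments": {"offset": [[0, 0, -0.1], [0, 0, -0.1], [0, 0, -0.1], [0, 0, 0], [0, 0, 0]], "delta_rot": [[0, 0, 0], [0, 0, 0], [0, 0, 0], [0, 0, 0], [0, 0, 0]]}}

```text
time: 9.88
tool_pos: [0.5236, -0.0951, 0.0108]
tcp_rot: [1.434, 1.046, -1.434]
wrist_force: [0.3, -0.1, -0.5]
width: 0.001
```

>>> {"name": "carry_out", "arguments": {"offset": [[0, 0, -0.1], [0, 0, -0.1], [0, 0, -0.1], [0, 0, 0], [0, 0, 0]], "delta_rot": [[0, 0, 0], [0, 0, 0], [0, 0, 0], [0, 0, 0], [0, 0, 0]]}}

```text
time: 10.3
tool_pos: [0.5245, -0.0922, 0.0108]
tcp_rot: [1.434, 1.046, -1.434]
wrist_force: [1.1, 0.1, 0.7]
width: -0.004
```

>>> {"name": "carry_out", "arguments": {"offset": [[0, 0, -0.1], [0, 0, -0.1], [0, 0, -0.1], [0, 0, 0], [0, 0, 0]], "delta_rot": [[0, 0, 0], [0, 0, 0], [0, 0, 0], [0, 0, 0], [0, 0, 0]]}}

```text
time: 10.72
tool_pos: [0.525, -0.0909, 0.0108]
tcp_rot: [1.431, 1.045, -1.435]
wrist_force: [-1.5, -7.2, 0.2]
width: -0.002
```

The push rose sharply to 7.3 N about where expected, with the toe about 39 mm in. I back off, lift, and look.

>>> {"name": "carry_out", "arguments": {"offset": [[0, 0, 0], [0, 0, 0.1], [0, 0, 0.2], [0, 0, 1], [0, 0, 1.5]], "delta_rot": [[0, 0, 0], [0, 0, 0], [0, 0, 0], [0, 0, 0], [0, 0, 0]]}}

```text
time: 11.13
tool_pos: [0.517, -0.1157, 0.0108]
tcp_rot: [1.434, 1.047, -1.433]
wrist_force: [0.7, -0.3, 0.1]
width: -0.0
```

>>> {"name": "carry_out", "arguments": {"offset": [[-2, 0, 1], [-3, 0, 0], [-3, 0, 0], [-3, 0, 0], [0, 0, 0]], "delta_rot": [[0, 0, 0], [0, 0, 0], [0, 0, 0], [0, 0, 0], [0, 0, 0]]}}

```text
time: 11.55
tool_pos: [0.5184, -0.1273, 0.1277]
tcp_rot: [1.439, 1.036, -1.426]
wrist_force: [1.2, -1.1, -0.1]
width: -0.003
```

```bash
cat > chk.py <<'E'
from h import *
import sys
s=read_state();p,d=read_camera("wrist");print(s["tool_pos"],s["wrist_force"],"to corner",go([.5637,-.0208,.07]))
p2,d2=read_camera("top");W=world("top",d2);H=W[...,2]
e=W[...,:2]-[.5038,.0718]
m=(np.abs(e@BX)<.11)&(np.abs(e@BY)<.095)&(H>.055)&(H<.085)
q=W[m];r=cv2.minAreaRect((q[:,:2]*1000).astype(np.float32));print("box",r)
print("plane",np.linalg.lstsq(np.c_[e[m]@np.c_[BX,BY],np.ones(len(q))],q[:,2],rcond=None)[0].round(4))
n=sys.argv[1];cv2.imwrite(f"pics/{n}.png",p[:,:,::-1]);cv2.imwrite(f"pics/{n}t.png",cv2.resize(p2[:,:,::-1],(800,600)))
E
python3 chk.py w4
```

```text
[ 0.51835119 -0.12730476  0.12767658] [ 1.23363437 -1.05531758 -0.08281082] to corner [  5.53   1.16 -11.52]
box ((503.8121643066406, 71.9614028930664), (169.98341369628906, 200.5969696044922), 72.55358123779297)
plane [-0.0035  0.0049  0.0712]
```

View pics/w4.png

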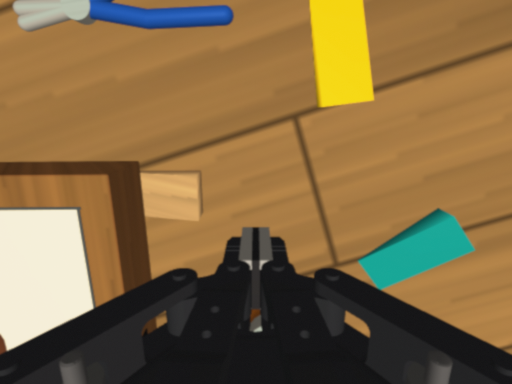

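The wedge (170,195) sits under the box's edge near the corner, and the box hasn't moved and is level. I go back to the corner for the proof press.

>>> {"name": "carry_out", "arguments": {"offset": [[0, 0.4, -3.8], [0, 0.4, -3.8], [1, 0.3, -3.9], [1.5, 0, 0], [1.5, 0, 0]], "delta_rot": [[0, 0, 0], [0, 0, 0], [0, 0, 0], [0, 0, 0], [0, 0, 0]]}}

```text
time: 12.07
tool_pos: [0.5592, -0.0172, 0.079]
tcp_rot: [1.431, 1.049, -1.432]
wrist_force: [-0.6, -0.6, -0.5]
width: 0.002
```

>>> {"name": "carry_out", "arguments": {"offset": [[0.3, 0, 0], [0.3, 0, 0], [0.2, 0, 0], [0.2, 0, 0], [0, 0, 0]], "delta_rot": [[0, 0, 0], [0, 0, 0], [0, 0, 0], [0, 0, 0], [0, 0, 0]]}}

```text
time: 12.48
tool_pos: [0.5595, -0.02, 0.0709]
tcp_rot: [1.435, 1.045, -1.434]
wrist_force: [-0.4, -0.4, -0.1]
width: 0.002
```

>>> {"name": "carry_out", "arguments": {"offset": [[0, 0.4, 0], [0.1, 0, 0], [0.1, 0, 0], [0.05, 0, 0], [0, 0, 0]], "delta_rot": [[0, 0, 0], [0, 0, 0], [0, 0, 0], [0, 0, 0], [0, 0, 0]]}}

```text
time: 12.9
tool_pos: [0.5644, -0.0211, 0.07]
tcp_rot: [1.435, 1.044, -1.433]
wrist_force: [-1.4, -0.2, 7.1]
width: -0.005
```

>>> {"name": "carry_out", "arguments": {"offset": [[0.1, 0, 0], [0.05, 0, 0], [0, 0, 0], [0, 0, 0], [0, 0, 0]], "delta_rot": [[0, 0, 0], [0, 0, 0], [0, 0, 0], [0, 0, 0], [0, 0, 0]]}}

```text
time: 13.32
tool_pos: [0.5644, -0.0211, 0.0699]
tcp_rot: [1.435, 1.044, -1.432]
wrist_force: [-5.7, -0.5, 14.6]
width: 0.005
```

>>> {"name": "carry_out", "arguments": {"offset": [[-0.06, 0, 0], [0, 0, 0], [0, 0, 0], [0, 0, 0], [0, 0, 0]], "delta_rot": [[0, 0, 0], [0, 0, 0], [0, 0, 0], [0, 0, 0], [0, 0, 0]]}}

```text
time: 13.73
tool_pos: [0.5644, -0.0211, 0.07]
tcp_rot: [1.435, 1.044, -1.432]
wrist_force: [-3.2, -0.5, 11.0]
width: -0.001
```

>>> {"name": "carry_out", "arguments": {"offset": [[0, 0, 0], [0, 0, 0], [0, 0, 0], [0, 0, 0], [0, 0, 0]], "delta_rot": [[0, 0, 0], [0, 0, 0], [0, 0, 0], [0, 0, 0], [0, 0, 0]]}}

```text
time: 14.15
tool_pos: [0.5644, -0.0211, 0.07]
tcp_rot: [1.435, 1.044, -1.432]
wrist_force: [-3.9, -0.5, 11.2]
width: -0.005
```

>>> {"name": "carry_out", "arguments": {"offset": [[0, 0, 0], [0, 0, 0], [0, 0, 0], [0, 0, 0], [0, 0, 0]], "delta_rot": [[0, 0, 0], [0, 0, 0], [0, 0, 0], [0, 0, 0], [0, 0, 0]]}}

```text
time: 14.57
tool_pos: [0.5644, -0.0211, 0.07]
tcp_rot: [1.435, 1.044, -1.432]
wrist_force: [-3.5, -1.5, 12.2]
width: -0.001
```

Firm: 11–12 N for over a second with the corner staying at 70.0 mm. I let go and retreat.

>>> {"name": "carry_out", "arguments": {"offset": [[-0.15, 0, 0], [-0.15, 0, 0], [-0.3, 0, 0], [-1, 0, 0], [-3, 0, 0]], "delta_rot": [[0, 0, 0], [0, 0, 0], [0, 0, 0], [0, 0, 0], [0, 0, 0]]}}

```text
time: 14.98
tool_pos: [0.5591, -0.0203, 0.1094]
tcp_rot: [1.429, 1.053, -1.442]
wrist_force: [-0.0, 0.5, -0.5]
width: -0.001
```

>>> {"name": "carry_out", "arguments": {"offset": [[-3, 0, 2], [-3, 0, 3], [-3, 0, 3], [0, 0, 3], [0, 0, 0]], "delta_rot": [[0, 0, 0], [0, 0, 0], [0, 0, 0], [0, 0, 0], [0, 0, 0]]}}

```text
time: 15.4
tool_pos: [0.5305, -0.1289, 0.2062]
tcp_rot: [1.436, 1.037, -1.433]
wrist_force: [0.9, -0.2, -0.5]
width: -0.003
```

>>> {"name": "carry_out", "arguments": {"offset": [[0, 0, 3], [0, 0, 3], [0, 0, 3], [0, 0, 0], [0, 0, 0]], "delta_rot": [[0, 0, 0], [0, 0, 0], [0, 0, 0], [0, 0, 0], [0, 0, 0]]}}

```text
time: 15.82
tool_pos: [0.5018, -0.2108, 0.2021]
tcp_rot: [1.436, 1.045, -1.436]
wrist_force: [0.1, 0.1, 0.0]
width: 0.0
```

```bash
python3 chk.py w5
```

```text
[ 0.50182813 -0.21077191  0.20211671] [0.08874353 0.11096968 0.02866218] to corner [ 13.22   0.06 -19.87]
box ((503.7925720214844, 71.94153594970703), (169.9644317626953, 200.30154418945312), 72.55296325683594)
plane [-0.0031  0.006   0.0712]
```

View pics/w5.png

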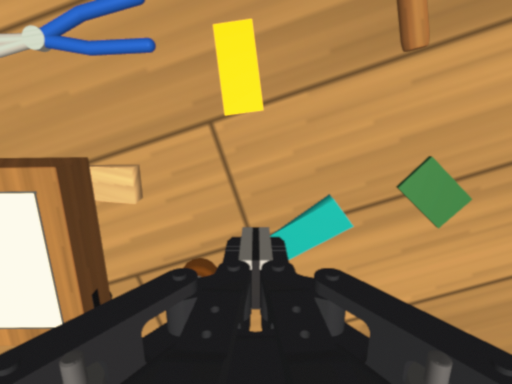

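View pics/w5t.png

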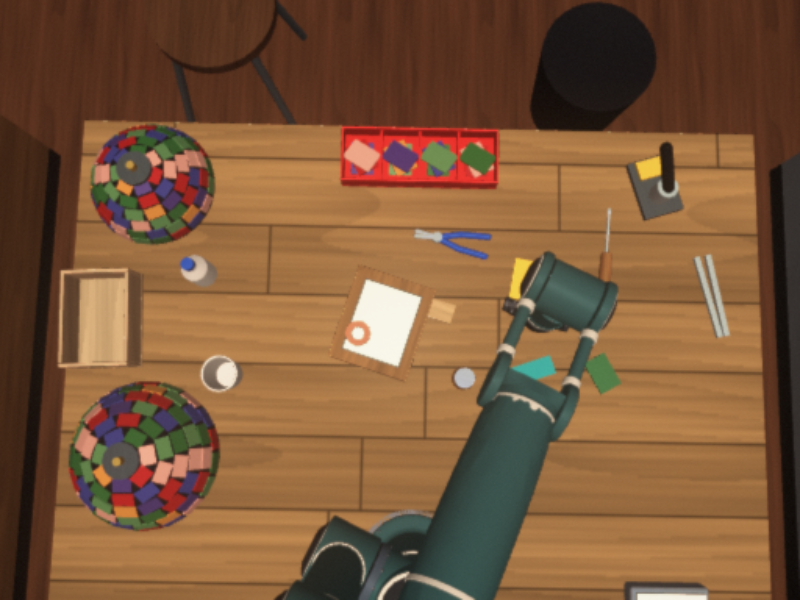

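The wedge (440,310 in the top view) is in under the box near the loose corner. The box, ring, jar, pliers and the rest are where they started, and the arm is clear.

```bash
python3 -c "
from workcell import *
print(finish_job())"
```

```text
the job is handed in; nothing more can be done
None
```

The job is done and handed in, at about 16 s on the robot's clock; no verdict is reported.

- **First press:** the loose corner dropped about 9 mm, with about 7 N read at the wrist, more than the 3–5 N you gave. The sideways reading rose to about 6 N, but the box did not slide. It came back up when let go.
- **Wedge:** I pushed the wooden wedge straight in until the push jumped from about 1 N or less to 7.3 N, with its toe about 39 mm in. I estimated that depth from the tool position.
- **Second press:** the same corner held 11–12 N for over a second, after a brief 14.6 N, and stayed at 70.0 mm.
- **Last checks:** the box fit is within 1 mm of its starting pose and level within camera noise. The wedge is in place, and the other things look undisturbed in the top view (the yellow and teal pieces are partly hidden by the arm). The gripper is clear and no check failed.

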